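Latch the frame strip down and hold the square home in the corner

ROBOT

A 7-joint arm with a two-finger parallel gripper is mounted at the origin on the work surface. World frame = base frame: x ahead of the robot, y to its left, z up, the work surface at z = 0. Lengths are in m, angles in rad, forces in N, time in s.
With the tool pointing down it reaches from about 0.4 to 0.75 m from the base axis. Payload 19.5 kg.
Tool frame: the origin (TCP) lies on the centre line of the jaws, within the pads' length; the fingertips stand 17 mm ahead of it and the grasp point (between the pads) lies 2 mm behind it; x points along the fingers, y is the direction in which the jaws open and shut, and the axes are right-handed (so a half turn about x gives the same grasp; the last joint's range is limited). The gripper opens to 85 mm and grips with 20 to 120 N. Pads are 22 mm wide; open, the fingers measure 114 mm over their backs; the gripper's body (76 mm by 85 mm) begins 54 mm behind the grasp point. The pads swing forward as they close: fully open they stand 13 mm farther back than shut.
Start: joints at [-1.204, 0.707, -0.028, 1.485, 0.022, 0.951, -0.075], TCP at [0.229, 0.528, 0.248] pointing down, gripper open.
Joint ranges: [-2.71, 2.71], [-0.32, 2.16], [-1.57, 1.52], [0, 2.45], [-1.46, 4.6], [0, 2.02], [-2.83, 2.83]. Speed limits (rad/s): [1.89, 1.89, 2.57, 2.57, 3.01, 3.01, 3.01].

INTERFACE

Orientations are given as a 3x3 rotation matrix whose columns are the frame's x, y, z axes.
In Python, from workcell import readout, vision, workorder gives the robot as it stands. The module is installed in compiled form; this text tells all that it offers.
- The arm moves only by the shell command python3 -m inch 'ROWS'. ROWS is text: rows parted by semicolons, each of 5 numbers parted by spaces: the finger opening in mm, from 0 to 85.4, then the shift along the tool's x, y, z in mm, then the turn about the tool's x in degrees. A call has 1 to 5 rows; each row shifts and turns the commanded pose from where the row before left it, along the tool's axes as they then stand; what a row does not reach is not made up. A row lasts 1/12 s, in which the tool goes at most 41.7 mm and 7.16 degrees, less where a joint would pass 70% of its speed; a pose out of reach is approached as far as the arm can. A call with a gripper value outside its range is refused whole. The fingers move at their own pace and stop on an object; the grip force is fixed at half the most. Time passes only in rows, so rows that do not move let the fingers close. It gives the time, the measured TCP pose, the force and the opening at its end, in the units of the state.
- readout.read_state(): the state, without advancing time (a new reading comes with each control period).
- vision.get_image(name): name is "scene" or "top" or "wrist"; returns (picture, depth): 400x640x3 uint8, blue, green, red; 400x640 float32, m along the optical axis (not along the pixel's ray), 0 where there is no reading.
- vision.get_calibration(name): a dict with "mtx" (3x3 intrinsics, pixels), "R" (3x3) and "t" (3): a world point X has camera coordinates R X + t. Camera axes: x right, y down, z forward; pixel columns grow to the right and rows downward; lengths in m; the calibration is good to about 2 mm. The wrist camera is an equidistant fisheye: a pixel r from the principal point sees the ray r / f radians off the axis. A picture is of the moment at which its call begins: read the wrist's pose just before it. get_calibration takes no time and is no camera call; for the wrist camera it gives the pose at the moment of the call.
- workorder.sign_off(): hands the job in, once; it reports no verdict.
Trained networks look in the newest picture that a camera, given by its name, has taken for a name from the list of things; names that differ only in an ending like _2 or _b are one class to them, and where a whole thing is asked for, a point or a joint stands for the part that bears it (a point fixed in the world has none). Each returns a list of dicts, best first, with "confidence" (0 to 1); they miss things now and then, are a little off and sometimes report something else, mostly with a low value. They report only what shows in the picture. A call takes as long as a camera call.
- vision.silhouettes(camera, thing): "pixels" (400x640 bool, what is visible of it) and "location" ([row, column] in pixels, amid what is visible of it).
- vision.landmark_of(camera, thing): "location" ([row, column] in pixels: a listed point, or the origin of a listed thing).
The state is a dict: "time": time; "joints": joint angles; "qvel": joint speeds; "joint_torque": joint torques, N m; "tool_pos": TCP position; "ee_rot": TCP orientation; "force": force on the tool from outside, world axes, zero at the start; "wrist_torque": the same for the moment, N m; "width": finger opening in m.
Only numpy, scipy, OpenCV 4.12 (cv2) and the standard library are available. Lean on these libraries where they do the work, as an engineer would, in place of code of your own. Each camera call takes 0.05 s, during which the arm holds its last target. There are 200 camera calls.

TASK

First swing the raised steel latch down over the wooden strip until it rests in its catch. Then take the carpenter's square by its grip, lay it flat on the assembly board in the inside corner of the frame, and press it home so that its stock lies flush along the latched strip and its blade flush along the other. Finish while still gripping it and pressing it firmly against both strips; keep the latch closed and leave everything else where it is.

Things in the scene. Friction and masses are not known exactly. Their poses are not given: they have to be found in the camera images.
- latch (a joint): Angle (rad) of the hold-down latch, a flat steel bar 20 mm wide, 8 mm thick, 86 mm long from hinge axis to tip. 0 = closed: level across the stud, its tip end between the two cheeks of its catch (stop at 0). It grows as the bar swings up; 1.57 = upright. Starts at 0.75 to 1.35. Its stiff hinge stays where it is left; about 3 N at mid-bar swings it.
- latch_hinge (a point): Fixed point on the latch's hinge axis, at mid-thickness of the bar, 37 mm above the table. Axes as corner (the hinge axis is x). Closed, the bar runs from here along -y. Hinge cheeks rise 11 mm above this point and extend 6 mm to either side in y; catch cheeks stand 67 to 83 mm from it along -y, 12 to 16 mm to either side in x, and rise 5 mm above it (bar top: 4 mm).
- latch_tip (a point): Middle of the free end of the latch bar, at mid-thickness; it moves with the bar. Closed, it is 86 mm from the hinge along the -y of corner.
- corner (a point): Inside corner of the frame, at the top of the assembly board, 12 mm above the table. Fixed in a run. +x points at the plate, +y at the stud, z up. The stud's inner face is the plane y = 0, from here 200 mm along -x; the plate's is x = 0, from here 180 mm along -y. Both stand 20 mm above the board. The latch crosses 165 mm along -x. Board: x -210 to +65, y -195 to +95 mm.
- stud: Pine strip 200 x 42 x 20 mm fixed to the board, on the +y side of the corner, the one that the latch crosses. Its origin is that of the board: straight under corner at table height, with the same axes.
- plate: Pine strip 42 x 222 x 20 mm fixed to the board, on the +x side of the corner. Origin and axes as stud.
- square_grip (a point): Centre of the square's grip: an upright wooden block 60 mm along x, 24 mm wide along y, 46 mm tall on top of the stock, from 20 to 66 mm above the square's underside (this centre: 43 mm). Take it across its 24 mm width with the fingertips 21 mm or more above the underside, for in the corner one finger stands over the 20 mm high stud. Axes as square.
- square_heel (a point): Outer corner (heel) of the square, at its underside: 64 mm along +x, 18 mm along +y and 43 mm below square_grip, same axes. It belongs at corner with equal axes. The stock's outer edge is y = 0 here and runs 120 mm along -x; the blade's outer edge is x = 0 and runs 150 mm along -y.
- square: The loose L-shaped carpenter's square, 0.15 to 0.31 kg, lying flat on the table right of the board: dark wooden stock 120 x 36 x 20 mm along x; steel blade 30 mm wide, 6 mm thick along -y, flush with the underside, reaching 132 mm from the stock's centre line. Origin at the underside of the stock's middle, 4 mm along +x from the grip's centre; z up.
- tape: Bystander, leave alone: roll of tape lying flat, 90 mm across, 24 mm high, beyond and right of the board. Origin at its underside.
- glue: Bystander, leave alone: white glue bottle, 64 mm across, 190 mm tall, standing to the left. Origin at its underside.
- water: Bystander, leave alone: clear water bottle, 68 mm across, 210 mm tall, standing to the left. Origin at its underside.
- brush: Bystander, leave alone: bench brush lying near the robot, left. Origin at its underside.
- offcut: Bystander, leave alone: wood offcut 60 x 30 x 18 mm lying on the assembly board, inside the L of the frame, clear of where the square goes. Origin at its underside.
- batten: Bystander, leave alone: loose pine strip 200 x 42 x 20 mm lying at the right. Origin at its underside.
- marker: Bystander, leave alone: marker pen 135 mm long, 17 mm thick, lying near the robot. Origin at its underside.

How it is judged:
By the outcome, as a careful person would: the job done as asked, in the order asked, and still so for the second after the job is handed in, while the arm keeps its last pose, push and grip.
It also fails if it takes over 67 s, if anything falls off the work surface, if the arm or the gripper's body presses on something with over 40 N, if the wrist force passes 120 N, or if a joint passes its speed limit or range.

## Working session

There is one attempt and no reset: what is moved stays moved. The work goes in short steps, Python scripts to look and compute and a shell command to move; the robot and the scene stay as the last step left them, time stands still between calls to the robot, and variables do not carry over. Pictures are saved under pics/ and viewed, about 8 in all and at most 12, crops included, and the job is handed in when it is done.

```bash
mkdir -p pics; cat > h.py <<'E'
import numpy as np, cv2
from workcell import readout, vision, workorder
def deproj(cam,rc,depth=None,z=None,cal=None):
    c=cal or vision.get_calibration(cam); K=np.array(c["mtx"]);R=np.array(c["R"]);t=np.array(c["t"]).ravel()
    r,q=rc
    x=(q-K[0,2])/K[0,0]; y=(r-K[1,2])/K[1,1]
    if cam=="wrist":
        th=np.hypot(x,y); s=np.tan(th)/th if th>1e-9 else 1; x*=s;y*=s
    d=np.array([x,y,1.]); o=-R.T@t; w=R.T@d
    if z is not None: return o+w*(z-o[2])/w[2]
    return o+w*depth
E
python3 - <<'E'
from h import *
s=readout.read_state(); print(s)
for n in ["scene","top"]:
    im,d=vision.get_image(n); cv2.imwrite(f"pics/{n}0.png",im); np.save(n+"d.npy",d)
    for t in ["corner","latch_hinge","latch_tip","square_grip","square_heel","square","offcut","batten","tape","glue","water"]:
        l=vision.landmark_of(n,t)
        for e in l[:2]:
            r,c=map(int,e["location"]); dd=d[r,c]
            print(n,t,round(e["confidence"],2),np.round(e["location"],1),np.round(deproj(n,e["location"],dd),3))
E
```

```text
{'time': 0.0, 'joints': array([-1.20368474,  0.70711554, -0.02765502,  1.48501687,  0.02200139,
        0.9509021 , -0.07549638]), 'qvel': array([-0.00010597,  0.00036548,  0.00013753, -0.00091851, -0.00074635,
        0.00190775, -0.00047757]), 'joint_torque': array([ 1.27935215e-03, -8.83237624e+01,  1.23522788e+00, -2.36162263e+01,
        1.69579260e-02,  6.76613679e-03,  3.03876050e-05]), 'tool_pos': array([0.22845587, 0.52738716, 0.2478157 ]), 'ee_rot': array([[-4.39996593e-04,  3.97487878e-01,  9.17607320e-01],
       [-1.05142101e-03,  9.17606717e-01, -3.97488122e-01],
       [-9.99999350e-01, -1.13968503e-03,  1.41832754e-05]]), 'force': array([ 0.69554552, -0.0832409 ,  0.24566632]), 'wrist_torque': array([0.00145281, 0.04278314, 0.06574714]), 'width': 0.0855258896226246}
scene corner 0.95 [262.2 391.1] [0.668 0.155 0.032]
scene latch_hinge 0.79 [212.8 425.1] [0.513 0.247 0.045]
scene latch_hinge 0.28 [199.4 226.7] [ 0.51  -0.315  0.039]
scene latch_tip 0.47 [194.1 406.4] [0.417 0.204 0.001]
scene latch_tip 0.42 [266.4 394.3] [0.68  0.163 0.033]
scene square_grip 0.97 [192.
[... 551 characters left out ...]
.681 0.387 0.054]
top corner 0.76 [158.6 260.8] [0.659 0.157 0.027]
top latch_hinge 0.71 [198.9 230.7] [0.511 0.254 0.034]
top latch_tip 0.71 [195.6 177.1] [0.509 0.42  0.096]
top latch_tip 0.54 [196.8 246.7] [0.521 0.2   0.029]
top square_grip 0.55 [210.9 398.5] [ 0.482 -0.325  0.06 ]
top square_heel 0.65 [196.6 384.2] [ 0.539 -0.287 -0.002]
top square 0.82 [210.6 397.6] [ 0.483 -0.322  0.059]
top square 0.64 [147.9 357.7] [ 0.715 -0.189  0.001]
top offcut 0.48 [202.6 292.5] [0.505 0.039 0.03 ]
top batten 0.77 [187.8 452.2] [ 0.575 -0.526  0.015]
top tape 0.67 [147.1 355.3] [ 0.719 -0.181 -0.004]
top glue 0.7 [195.4 177.4] [0.51  0.419 0.097]
top water 0.88 [161.2 189.7] [0.625 0.383 0.105]
```

```bash
python3 - <<'E'
import cv2
a=cv2.imread("pics/top0.png"); b=cv2.imread("pics/scene0.png")
cv2.imwrite("pics/v1.png",cv2.resize(a[110:280,150:480],None,fx=2.4,fy=2.4,interpolation=cv2.INTER_CUBIC))
cv2.imwrite("pics/v2.png",cv2.resize(b[140:310,180:510],None,fx=2.4,fy=2.4,interpolation=cv2.INTER_CUBIC))
E
```

```text
(no output)
```

View pics/v1.png

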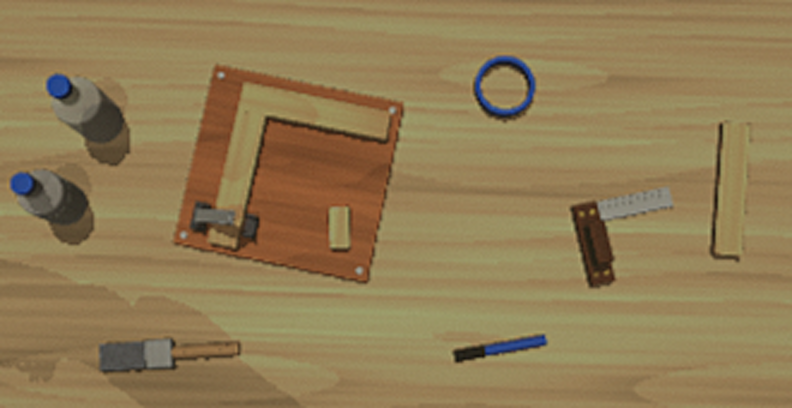

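View pics/v2.png

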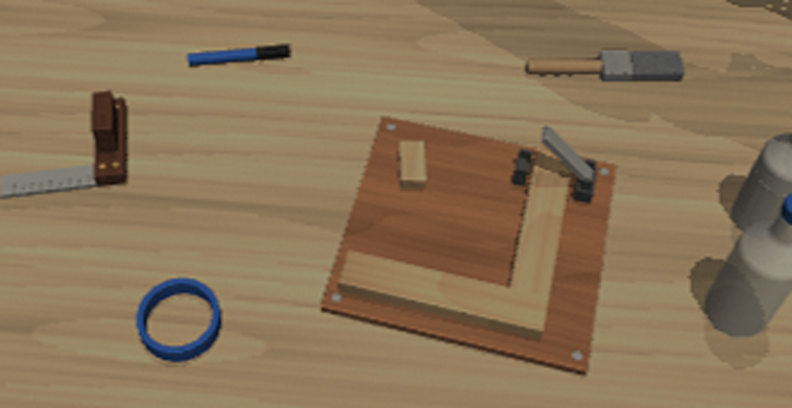

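The top view shows the frame on the board (inner corner at full-image row 159, col 260), with latch raised at its left end. The square lies right of the board (grip about 211, 399), blade pointing right. The scene view confirms the latch leans up from the hinge beyond the stud, with the bottles clear of it. Next I'll refine the measurements.

```bash
python3 - <<'E'
from h import *
s=readout.read_state()
for n in ["top","scene"]:
    im,d=vision.get_image(n)
    cal=vision.get_calibration(n)
    for t,z in [("corner",.012),("square_grip",.043),("square_heel",0),("latch_hinge",.037)]:
        l=vision.landmark_of(n,t)
        if l: print(n,t,round(l[0]["confidence"],2),np.round(deproj(n,l[0]["location"],z=z,cal=cal),4))
    for t in ["stud","plate","square","latch","offcut","glue"]:
        l=vision.silhouettes(n,t)
        if not l: print(n,t,"none");continue
        e=l[0]; rr,cc=np.nonzero(e["pixels"]&(d>0))
        P=np.array([deproj(n,(r,c),d[r,c],cal=cal) for r,c in zip(rr,cc)])
        np.save(f"{n}_{t}.npy",P)
        q=P[:,:2].astype(np.float32)
        print(n,t,round(e["confidence"],2),len(P),"med",np.round(np.median(P,0),3),"z5-95",np.round(np.percentile(P[:,2],[5,95]),3),"rect",[np.round(v,3) for v in cv2.minAreaRect(q)])
        if t=="latch":
            i=np.argsort(P[:,2]); print(np.round(P[i[::max(1,len(i)//12)]],3))
E
```

```text
top corner 0.71 [0.6587 0.1493 0.012 ]
top square_grip 0.65 [ 0.4779 -0.3282  0.043 ]
top square_heel 0.87 [ 0.5461 -0.2888  0.    ]
top latch_hinge 0.66 [0.5005 0.2531 0.037 ]
top stud 0.55 676 med [0.572 0.195 0.032] z5-95 [0.021 0.037] rect [array([0.568, 0.2  ]), array([0.05 , 0.201]), np.float64(79.977)]
top plate 0.68 811 med [0.669 0.089 0.032] z5-95 [0.018 0.037] rect [array([0.673, 0.089]), array([0.226, 0.052]), np.float64(80.063)]
top square 0.94 665 med [ 0.522 -0.335  0.018] z5-95 [0.002 0.068] rect [array([ 0.501, -0.382]), array([0.12 , 0.153]), np.float64(13.638)]
top latch 0.42 93 med [0.505 0.221 0.073] z5-95 [0.041 0.1  ] rect [array([0.505, 0.222]), array([0.065, 0.02 ]), np.float64(78.345)]
[[0.514 0.253 0.034]
 [0.503 0.251 0.043]
 [0.502 0.246 0.047]
 [0.501 0.242 0.055]
 [0.515 0.228 0.06 ]
 [0.5   0.226 0.064]
 [0.513 0.222 0.072]
 [0.496 0.221 0.077]
 [0.505 0.21  0.083]
 [0.495 0.213 0.085]
 [0.504 0.206 0.09 ]
 [0.493 0.201 0.097]
 [0.507 0.194 0.099]
 [0.503 0.191 0.102]]
top offcut 0.68 138 med [0.496 0.045 0.03 ] z5-95 [0.025 0.035] rect [array([0.499, 
[... 769 characters left out ...]
float64(13.666)]
scene latch 0.45 161 med [0.506 0.215 0.077] z5-95 [0.046 0.1  ] rect [array([0.504, 0.219]), array([0.064, 0.024]), np.float64(81.044)]
[[0.507 0.25  0.041]
 [0.517 0.243 0.049]
 [0.503 0.24  0.053]
 [0.514 0.233 0.058]
 [0.512 0.23  0.064]
 [0.499 0.227 0.069]
 [0.511 0.217 0.076]
 [0.503 0.211 0.082]
 [0.511 0.205 0.087]
 [0.511 0.199 0.091]
 [0.497 0.201 0.095]
 [0.504 0.19  0.099]
 [0.5   0.189 0.102]]
scene offcut 0.66 217 med [0.503 0.044 0.03 ] z5-95 [0.019 0.033] rect [array([0.496, 0.045]), array([0.065, 0.029]), np.float64(3.471)]
scene glue 0.62 988 med [0.538 0.437 0.121] z5-95 [0.031 0.19 ] rect [array([0.446, 0.485]), array([0.061, 0.242]), np.float64(65.089)]
```

```bash
python3 -m inch '0 0 -16.3 34.3 0;0 0 -16.3 34.3 0;0 0 -16.3 34.3 0;0 0 -16.3 34.3 0;0 0 -16.3 34.3 0' && python3 -m inch '0 0 -16.3 34.3 0;0 0 -16.3 34.3 0;0 0 -16.3 34.3 0;0 0 -16.3 34.3 0;0 0 -16.3 34.3 0' && python3 -m inch '0 0 -16.3 34.3 0;0 0 0 0 -6.7;0 0 0 0 -6.7;0 0 0 0 0;0 0 0 0 0'
python3 - <<'E'
from h import *
im,d=vision.get_image("wrist"); cal=vision.get_calibration("wrist")
s=readout.read_state();print(s["tool_pos"],s["ee_rot"],s["width"])
for t,z in [("corner",.012),("latch_hinge",.037),("latch_tip",.1)]:
    for e in vision.landmark_of("wrist",t)[:2]:
        print(t,round(e["confidence"],2),np.round(e["location"]),np.round(deproj("wrist",e["location"],z=z,cal=cal),4))
for t in ["stud","plate","latch"]:
    l=vision.silhouettes("wrist",t)
    if not l: print(t,"none");continue
    e=l[0]; rr,cc=np.nonzero(e["pixels"]&(d>0))
    P=np.array([deproj("wrist",(r,c),d[r,c],cal=cal) for r,c in zip(rr,cc)])
    np.save(f"w_{t}.npy",P)
    print(t,round(e["confidence"],2),len(P),"med",np.round(np.median(P,0),4),"z",np.round(np.percentile(P[:,2],[5,50,95]),3),[np.round(v,4) for v in cv2.minAreaRect(P[:,:2].astype(np.float32))])
    if t=="latch":
        i=np.argsort(P[:,2]); print(np.round(P[i[::max(1,len(i)//10)]],3))
cv2.imwrite("pics/w1.png",im)
E
```

```text
time: 2.72
tool_pos: [0.3544, 0.3832, 0.2484]
ee_rot: [[0.0, 0.397, 0.918], [0.0, 0.918, -0.397], [-1.0, 0.0, 0.0]]
force: [0.6, 0.3, -0.2]
width: 0.0257
time: 3.13
tool_pos: [0.4795, 0.24, 0.2484]
ee_rot: [[0.0, 0.398, 0.918], [0.0, 0.918, -0.398], [-1.0, 0.0, 0.0]]
force: [0.1, 0.9, 0.7]
width: 0.0003
time: 3.55
tool_pos: [0.5034, 0.2131, 0.2483]
ee_rot: [[-0.0, 0.178, 0.984], [0.0, 0.984, -0.178], [-1.0, 0.0, -0.0]]
force: [-0.6, 0.1, 0.3]
width: -0.0
[0.5033628  0.21326136 0.24830754] [[-1.39413513e-04  1.77922357e-01  9.84044519e-01]
 [ 6.39232671e-05  9.84044528e-01 -1.77922350e-01]
 [-9.99999988e-01  3.80985608e-05 -1.48562483e-04]] 0.00024208922961755952
corner 0.3 [173. 355.] [0.5115 0.2556 0.012 ]
latch_hinge 0.64 [173. 352.] [0.5065 0.25   0.037 ]
latch_tip 0.62 [187. 294.] [0.497  0.1916 0.1   ]
stud 0.84 2554 med [0.5299 0.2045 0.0323] z [0.031 0.032 0.034] [array([0.5258, 0.2032]), array([0.0449, 0.1177]), np.float64(78.9595)]
plate 0.93 375 med [0.6747 0.0514 0.0322] z [0.017 0.032 0.034] [array([0.6743, 0.0808]), array([0.2141, 0.0369]), np.float64(73.2853)]
latch 0.98 1275 med [0.5033 0.2154 0.078 ] z [0.043 0.078 0.101] [array([0.51  , 0.2193]), array([0.0649, 0.0318]), np.float64(79.8158)]
[[0.527 0.231 0.012]
 [0.518 0.243 0.047]
 [0.503 0.238 0.055]
 [0.513 0.228 0.064]
 [0.496 0.222 0.071]
 [0.51  0.216 0.078]
 [0.503 0.21  0.084]
 [0.493 0.207 0.09 ]
 [0.507 0.198 0.095]
 [0.495 0.19  0.1  ]
 [0.495 0.193 0.103]]
```

View pics/w1.png

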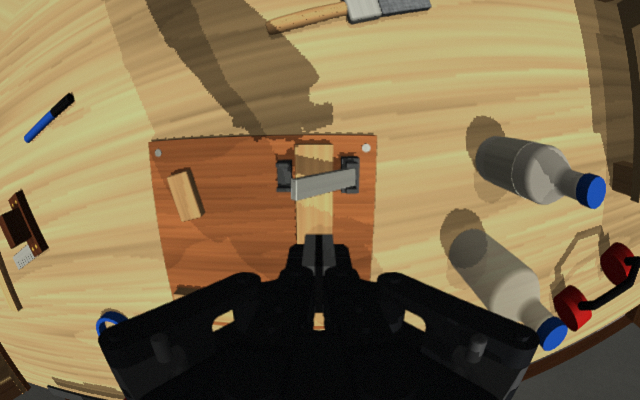

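The wrist view shows the bar raised (hinge near col 350, row 173; tip near col 294, row 188) above the stud, fingers closed and aligned along it. Pressing down now.

```bash
python3 -m inch '0 33 0 0 0;0 33 0 0 0;0 33 0 0 0;0 20 0 0 0;0 0 0 0 0' && python3 -m inch '0 10 0 0 0;0 10 0 0 0;0 10 0 0 0;0 10 0 0 0;0 10 0 0 0' && python3 -m inch '0 10 0 0 0;0 4 0 0 0;0 2 0 0 0;0 2 0 0 0;0 0 0 0 0'
```

```text
time: 4.32
tool_pos: [0.502, 0.2126, 0.1259]
ee_rot: [[-0.005, 0.174, 0.985], [-0.002, 0.985, -0.174], [-1.0, -0.003, -0.004]]
force: [0.1, 0.0, 0.5]
width: 0.0001
time: 4.73
tool_pos: [0.5037, 0.2131, 0.0788]
ee_rot: [[0.001, 0.174, 0.985], [0.0, 0.985, -0.174], [-1.0, 0.0, 0.001]]
force: [0.6, -0.1, 2.9]
width: -0.0
time: 5.15
tool_pos: [0.5034, 0.2131, 0.0611]
ee_rot: [[-0.0, 0.174, 0.985], [-0.0, 0.985, -0.174], [-1.0, -0.0, -0.0]]
force: [-0.1, 0.3, -0.2]
width: 0.0001
```

```bash
python3 -m inch '0 1.5 0 0 0;0 1.5 0 0 0;0 0 0 0 0' && python3 -m inch '0 1 0 0 0;0 1 0 0 0;0 0 0 0 0'; python3 - <<'E'
from h import *
im,d=vision.get_image("wrist"); cal=vision.get_calibration("wrist")
l=vision.silhouettes("wrist","latch")
for e in l[:1]:
    rr,cc=np.nonzero(e["pixels"]&(d>0))
    P=np.array([deproj("wrist",(r,c),d[r,c],cal=cal) for r,c in zip(rr,cc)])
    print(e["confidence"],len(P),np.round(np.percentile(P[:,2],[5,50,95]),3))
cv2.imwrite("pics/w2.png",cv2.resize(im[120:320,200:460],None,fx=2.5,fy=2.5))
E
```

```text
time: 5.4
tool_pos: [0.5036, 0.2131, 0.0583]
ee_rot: [[0.0, 0.174, 0.985], [0.0, 0.985, -0.174], [-1.0, 0.0, 0.0]]
force: [0.0, 0.7, 0.2]
width: 0.0001
time: 5.65
tool_pos: [0.5037, 0.2132, 0.0577]
ee_rot: [[0.001, 0.174, 0.985], [0.0, 0.985, -0.174], [-1.0, 0.0, 0.001]]
force: [-6.8, -3.6, 31.0]
width: -0.0
0.66 5046 [0.037 0.041 0.042]
```

View pics/w2.png

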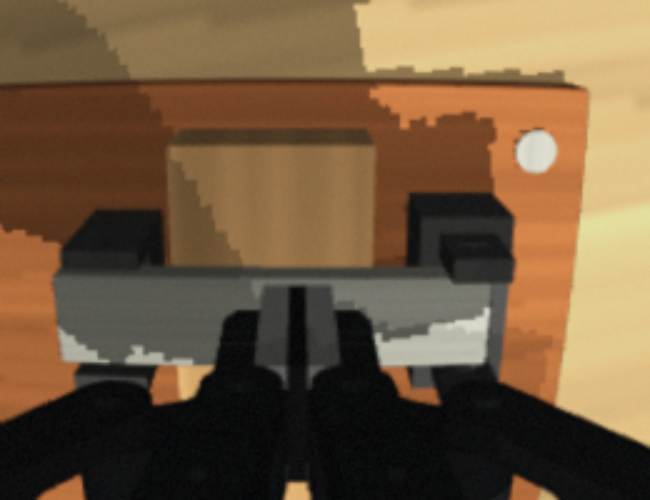

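The picture shows the bar lying level across the stud (crop row ~315) from hinge to catch, tip between cheeks; the depth reads its top at 41 mm, as it should be when closed. Now to the square.

```bash
python3 -m inch '0 -10 0 0 0;0 -40 0 0 0;0 -40 0 0 0;0 -40 0 0 0;0 -40 0 0 0' && python3 -m inch '60 -22 -35.8 5 0;60 0 -35.8 5 0;60 0 -35.8 5 0;60 0 -35.8 5 0;60 0 -35.8 5 0' && python3 -m inch '60 0 -35.8 5 0;60 0 -35.8 5 0;60 0 -35.8 5 0;60 0 -35.8 5 0;60 0 -35.8 5 0' && python3 -m inch '60 0 -35.8 5 0;60 0 -35.8 5 0;60 0 -35.8 5 0;60 0 -35.8 5 0;60 0 -35.8 5 0' && python3 -m inch '60 0 0 0 -5.9;60 0 0 0 -5.9;60 0 0 0 -5.9;60 0 0 0 -5.9;60 0 0 0 0'
cat > meas.py <<'E'
from h import *
im,d=vision.get_image("wrist"); cal=vision.get_calibration("wrist")
s=readout.read_state();print(s["tool_pos"],np.round(s["ee_rot"],3).tolist(),s["width"])
for t,z in [("square_grip",.043),("square_heel",0)]:
    for e in vision.landmark_of("wrist",t)[:2]:
        print(t,round(e["confidence"],2),np.round(e["location"]),np.round(deproj("wrist",e["location"],z=z,cal=cal),4))
l=vision.silhouettes("wrist","square")
e=l[0]; rr,cc=np.nonzero(e["pixels"]&(d>0))
P=np.array([deproj("wrist",(r,c),d[r,c],cal=cal) for r,c in zip(rr,cc)])
print(round(e["confidence"],2),len(P),np.round(np.percentile(P[:,2],[1,25,75,99]),3))
for a,b in [(.003,.01),(.015,.024),(.06,.072)]:
    m=(P[:,2]>a)&(P[:,2]<b); q=P[m][:,:2].astype(np.float32)
    if len(q)>5: print(a,len(q),[np.round(v,4) for v in cv2.minAreaRect(q)])
cv2.imwrite("pics/w3.png",im)
E
python3 meas.py
```

```text
time: 6.17
tool_pos: [0.5031, 0.213, 0.2285]
ee_rot: [[0.0, 0.174, 0.985], [0.0, 0.985, -0.174], [-1.0, 0.0, -0.0]]
force: [0.6, -0.3, 0.7]
width: -0.0001
time: 6.58
tool_pos: [0.4966, 0.0315, 0.2483]
ee_rot: [[0.001, 0.174, 0.985], [0.0, 0.985, -0.174], [-1.0, 0.0, 0.001]]
force: [0.9, -0.0, 1.3]
width: 0.0592
time: 7.0
tool_pos: [0.4901, -0.1493, 0.2483]
ee_rot: [[0.0, 0.174, 0.985], [-0.0, 0.985, -0.174], [-1.0, -0.0, 0.0]]
force: [1.2, 0.5, -0.0]
width: 0.0597
time: 7.42
tool_pos: [0.4835, -0.33, 0.2483]
ee_rot: [[0.0, 0.174, 0.985], [-0.0, 0.985, -0.174], [-1.0, -0.0, 0.0]]
force: [1.8, 0.2, 0.2]
width: 0.0601
time: 7.83
tool_pos: [0.4838, -0.3283, 0.2481]
ee_rot: [[0.0, -0.24, 0.971], [0.0, 0.971, 0.24], [-1.0, 0.0, 0.0]]
force: [-0.3, 0.4, -0.2]
width: 0.0599
[ 0.48382401 -0.32827532  0.24805741] [[0.0, -0.233, 0.972], [0.0, 0.972, 0.233], [-1.0, 0.0, 0.0]] 0.059940702355179246
square_grip 0.83 [177. 316.] [ 0.4843 -0.3308  0.043 ]
square_heel 0.97 [220. 332.] [ 0.5427 -0.2968  0.    ]
0.69 5224 [0.002 0.007 0.064 0.067]
0.003 1992 [array([ 0.5483, -0.3918]), array([0.0305, 0.1122]), np.float64(13.1289)]
0.015 1740 [array([ 0.4875, -0.3278]), array([0.1201, 0.0364]), np.float64(12.9888)]
0.06 1335 [array([ 0.4836, -0.3287]), array([0.06  , 0.0234]), np.float64(13.031)]
```

View pics/w3.png

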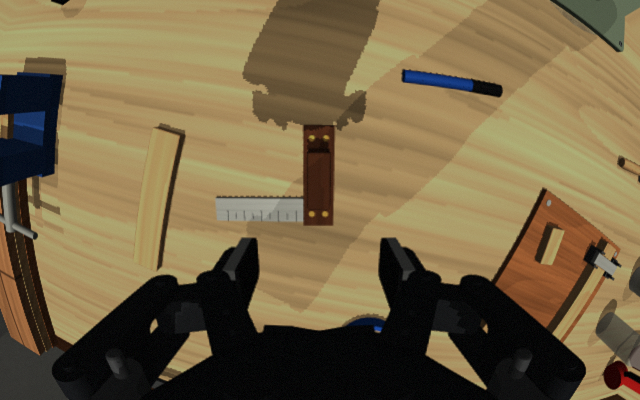

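The wrist view shows the square's stock under the gripper (cols 304–334, rows 125–225) with the blade leaving it to the left, and jaws straddling it. The point cloud gives grip (0.4836, -0.3287), yaw 13.0°. It matches the given sizes.

```bash
python3 -m inch '60 40 0 0 0.5;60 40 0 0 0;60 40 0 0 0;60 40 0 0 0;60 30 0 0 0' && python3 -m inch '60 10 0 0 0;60 5 0 0 0;60 0 0 0 0;20 0 0 0 0;20 0 0 0 0' && python3 -m inch '20 0 0 0 0;20 0 0 0 0;20 0 0 0 0;20 0 0 0 0;20 0 0 0 0'
```

```text
time: 8.45
tool_pos: [0.4832, -0.3277, 0.0552]
ee_rot: [[-0.002, -0.224, 0.975], [0.001, 0.975, 0.224], [-1.0, 0.001, -0.001]]
force: [-0.6, -0.5, 0.2]
width: 0.0597
time: 8.87
tool_pos: [0.4846, -0.3287, 0.0448]
ee_rot: [[0.002, -0.226, 0.974], [-0.001, 0.974, 0.226], [-1.0, -0.002, 0.002]]
force: [0.2, 0.5, -0.8]
width: 0.0369
time: 9.28
tool_pos: [0.4844, -0.3286, 0.0446]
ee_rot: [[0.002, -0.226, 0.974], [-0.001, 0.974, 0.226], [-1.0, -0.002, 0.001]]
force: [-3.0, 0.2, 13.2]
width: 0.0233
```

```bash
python3 -m inch '0 0 0 0 0;0 -10 0 0 0;0 -30 0 0 0;0 -40 0 0 0;0 -30 0 0 0'
python3 - <<'E'
import numpy as np
a=np.radians(-10); x=np.array([np.cos(a),np.sin(a)]); y=np.array([-x[1],x[0]])
for f in ["w_stud","top_stud","scene_stud","w_plate","top_plate","scene_plate"]:
    P=np.load(f+".npy"); P=P[(P[:,2]>.029)&(P[:,2]<.036)]
    u=P[:,:2]@x; v=P[:,:2]@y
    print(f,len(P),"u",np.round(np.percentile(u,[1,5,50,95,99]),4),"v",np.round(np.percentile(v,[1,5,50,95,99]),4))
    # yaw by line fit of long axis
    q=P[:,:2]-P[:,:2].mean(0); w=np.linalg.svd(q,full_matrices=False)[2][0]; print(np.degrees(np.arctan2(w[1],w[0])))
E
```

```text
time: 9.7
tool_pos: [0.484, -0.3282, 0.1564]
ee_rot: [[0.001, -0.226, 0.974], [-0.001, 0.974, 0.226], [-1.0, -0.001, 0.001]]
force: [0.7, 0.1, -1.1]
width: 0.0234
w_stud 2504 u [0.4245 0.4277 0.4874 0.5266 0.5366] v [0.2714 0.273  0.2914 0.3105 0.3125]
-11.243958231369408
top_stud 460 u [0.4261 0.4335 0.532  0.6149 0.6229] v [0.2716 0.2732 0.2923 0.3105 0.313 ]
170.9485155849845
scene_stud 865 u [0.4307 0.4443 0.5347 0.6135 0.6209] v [0.2706 0.2726 0.2906 0.3099 0.3116]
-8.941734928885682
w_plate 282 u [0.6231 0.6239 0.6537 0.6636 0.6651] v [0.0934 0.0974 0.1749 0.3014 0.3027]
-104.61869432462142
top_plate 503 u [0.624  0.6255 0.6438 0.6644 0.6662] v [0.0949 0.1037 0.2078 0.3045 0.3123]
-100.10108032213623
scene_plate 1244 u [0.6221 0.6242 0.6446 0.664  0.6655] v [0.0929 0.102  0.2046 0.3023 0.3099]
80.30457941157977
```

```bash
python3 -m inch '0 0 0 0 5.75;0 0 0 0 5.75;0 0 0 0 5.75;0 0 0 0 5.75;0 0 0 0 0' && python3 -m inch '0 0 30 0.8 0;0 0 36.7 0.8 0;0 0 36.7 0.8 0;0 0 36.7 0.8 0;0 0 36.7 0.8 0' && python3 -m inch '0 0 36.7 0.8 0;0 0 36.7 0.8 0;0 0 36.7 0.8 0;0 0 36.7 0.8 0;0 0 36.7 0.8 0' && python3 -m inch '0 0 36.7 0.8 0;0 0 36.7 0.8 0;0 0 36.7 0.8 0;0 0 6.7 0 0;0 0 0 0 0' && python3 -m inch '0 30 0 0 0;0 30 0 0 0;0 20 0 0 0;0 0 0 0 0;0 0 0 0 0'
sed -i 's/w3.png/w4.png/;s/"square_grip",.043/"square_grip",.065/;s/"square_heel",0/"square_heel",.022/;s/\[(.003,.01),(.015,.024),(.06,.072)\]/[(.02,.034),(.036,.048),(.08,.095)]/' meas.py; python3 meas.py
python3 - <<'E'
from h import *
im,d=vision.get_image("top"); cv2.imwrite("pics/t4.png",cv2.resize(im[130:240,210:340],None,fx=5,fy=5,interpolation=cv2.INTER_CUBIC))
E
```

```text
time: 10.12
tool_pos: [0.484, -0.3281, 0.1541]
ee_rot: [[0.001, 0.177, 0.984], [-0.001, 0.984, -0.177], [-1.0, -0.0, 0.001]]
force: [0.5, -0.0, -1.9]
width: 0.0232
time: 10.53
tool_pos: [0.5184, -0.1531, 0.1537]
ee_rot: [[0.001, 0.169, 0.986], [0.0, 0.986, -0.169], [-1.0, 0.0, 0.001]]
force: [0.3, -0.3, -1.9]
width: 0.0233
time: 10.95
tool_pos: [0.5539, 0.0273, 0.1537]
ee_rot: [[0.0, 0.168, 0.986], [0.0, 0.986, -0.168], [-1.0, 0.0, 0.0]]
force: [0.5, -0.1, -2.4]
width: 0.0235
time: 11.37
tool_pos: [0.5761, 0.1434, 0.1533]
ee_rot: [[-0.0, 0.165, 0.986], [0.002, 0.986, -0.165], [-1.0, 0.002, -0.0]]
force: [0.5, 0.2, -2.0]
width: 0.0234
time: 11.78
tool_pos: [0.5762, 0.1393, 0.0733]
ee_rot: [[-0.001, 0.171, 0.985], [-0.0, 0.985, -0.171], [-1.0, -0.0, -0.001]]
force: [0.5, 0.5, -0.9]
width: 0.0232
[0.57679869 0.13951525 0.07425391] [[0.001, 0.172, 0.985], [0.0, 0.985, -0.172], [-1.0, 0.0, 0.001]] 0.02344201003377808
square_grip 0.79 [262. 315.] [0.5794 0.1374 0.065 ]
square_grip 0.3 [321. 365.] [0.6207 0.1575 0.065 ]
square_heel 0.61 [318. 346.] [0.6492 0.1468 0.022 ]
0.77 14387 [0.031 0.05  0.096 0.097]
0.02 231 [array([0.5723, 0.0919]), array([0.0452, 0.1758]), np.float64(24.3678)]
0.036 558 [array([0.5897, 0.0952]), array([0.0907, 0.1886]), np.float64(29.0963)]
0.08 1260 [array([0.5711, 0.1395]), array([0.0263, 0.052 ]), np.float64(80.1928)]
```

View pics/w4.png

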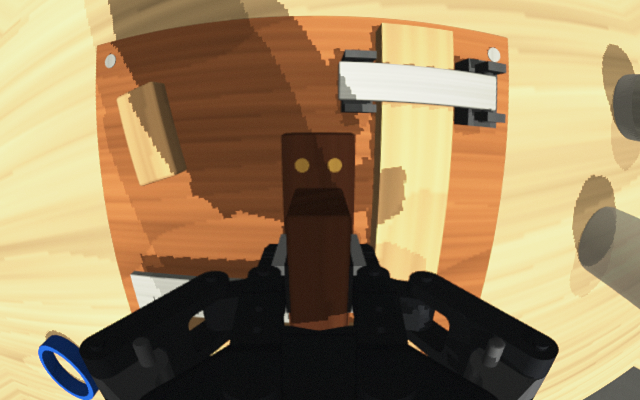

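The wrist view shows the square held level inside the L, stock (cols 282–355) roughly parallel to the stud's inner face (col ~378), latch still closed in its catch. Lowering.

```bash
python3 -m inch '0 8 0 0 0;0 6 0 0 0;0 2 0 0 0;0 0 0 0 0;0 0 0 0 0' && python3 -m inch '0 1 0 0 0;0 0 0 0 0' && python3 -m inch '0 0.7 0 0 0;0 0 0 0 0'
```

```text
time: 12.45
tool_pos: [0.5761, 0.1399, 0.0566]
ee_rot: [[-0.001, 0.172, 0.985], [-0.0, 0.985, -0.172], [-1.0, -0.0, -0.001]]
force: [-0.7, -0.3, 0.6]
width: 0.0236
time: 12.62
tool_pos: [0.5762, 0.1399, 0.0565]
ee_rot: [[-0.0, 0.172, 0.985], [-0.0, 0.985, -0.172], [-1.0, -0.0, -0.0]]
force: [-8.0, -1.1, 18.7]
width: 0.0233
time: 12.78
tool_pos: [0.5762, 0.1399, 0.0565]
ee_rot: [[-0.0, 0.172, 0.985], [-0.0, 0.985, -0.172], [-1.0, -0.0, 0.0]]
force: [-10.8, -3.1, 31.9]
width: 0.0236
```

```bash
python3 -m inch '0 -1 0 0 0;0 0 4 0 0;0 0 4 0 0;0 0 3 0 0;0 0 0 0 0' && python3 -m inch '0 0 1.5 0 0;0 0 0 0 0' && python3 -m inch '0 0 1.5 0 0;0 0 0 0 0'
```

```text
time: 13.2
tool_pos: [0.5789, 0.1502, 0.0566]
ee_rot: [[0.001, 0.173, 0.985], [-0.001, 0.985, -0.173], [-1.0, -0.001, 0.001]]
force: [0.7, -5.1, 10.6]
width: 0.0232
time: 13.37
tool_pos: [0.5791, 0.1511, 0.0566]
ee_rot: [[0.001, 0.173, 0.985], [-0.002, 0.985, -0.173], [-1.0, -0.002, 0.001]]
force: [-0.6, -9.0, 12.2]
width: 0.0233
time: 13.53
tool_pos: [0.5793, 0.1525, 0.0566]
ee_rot: [[0.001, 0.173, 0.985], [-0.002, 0.985, -0.173], [-1.0, -0.002, 0.001]]
force: [-0.7, -9.1, 12.8]
width: 0.0235
```

```bash
python3 -m inch '0 0 1 0 0;0 0 0 0 0' && python3 -m inch '0 0 1 0 0;0 0 0 0 0' && python3 -m inch '0 0 0.7 0 0;0 0 0 0 0'
```

```text
time: 13.7
tool_pos: [0.5795, 0.1534, 0.0566]
ee_rot: [[0.001, 0.173, 0.985], [-0.002, 0.985, -0.173], [-1.0, -0.002, 0.001]]
force: [-0.3, -8.4, 12.2]
width: 0.0229
time: 13.87
tool_pos: [0.5797, 0.1544, 0.0566]
ee_rot: [[0.001, 0.173, 0.985], [-0.002, 0.985, -0.173], [-1.0, -0.002, 0.001]]
force: [-0.3, -9.6, 12.3]
width: 0.0233
time: 14.03
tool_pos: [0.5797, 0.1546, 0.0566]
ee_rot: [[0.0, 0.174, 0.985], [-0.003, 0.985, -0.174], [-1.0, -0.003, 0.001]]
force: [-2.5, -11.6, 14.0]
width: 0.0232
```

```bash
python3 -m inch '0 0 0 4 0;0 0 0 4 0;0 0 0 4 0;0 0 0 2 0;0 0 0 0 0' && python3 -m inch '0 0 0 1.5 0;0 0 0 0 0' && python3 -m inch '0 0 0 1 0;0 0 0 0 0'&& python3 -m inch '0 0 0 1 0;0 0 0 0 0'
```

```text
time: 14.45
tool_pos: [0.5904, 0.1529, 0.0567]
ee_rot: [[-0.007, 0.173, 0.985], [-0.003, 0.985, -0.173], [-1.0, -0.004, -0.006]]
force: [-27.6, -8.7, 34.4]
width: 0.0232
time: 14.62
tool_pos: [0.5915, 0.1527, 0.0567]
ee_rot: [[-0.007, 0.173, 0.985], [-0.003, 0.985, -0.173], [-1.0, -0.004, -0.007]]
force: [-31.4, -9.3, 36.5]
width: 0.0235
time: 14.78
tool_pos: [0.5923, 0.1525, 0.0567]
ee_rot: [[-0.008, 0.173, 0.985], [-0.003, 0.985, -0.173], [-1.0, -0.004, -0.007]]
force: [-32.1, -8.0, 37.1]
width: 0.0238
time: 14.95
tool_pos: [0.5933, 0.1523, 0.0567]
ee_rot: [[-0.008, 0.173, 0.985], [-0.003, 0.985, -0.173], [-1.0, -0.004, -0.007]]
force: [-32.8, -8.8, 37.4]
width: 0.0234
```

```bash
python3 -m inch '0 -1 0 0 0;0 0 0 0 0' && python3 -m inch '0 0 0 1 0;0 0 0 0 0' && python3 -m inch '0 0 0 1 0;0 0 0 0 0'&& python3 -m inch '0 0 0 1 0;0 0 0 0 0'
```

```text
time: 15.12
tool_pos: [0.5948, 0.152, 0.0569]
ee_rot: [[-0.004, 0.173, 0.985], [-0.003, 0.985, -0.173], [-1.0, -0.003, -0.004]]
force: [-14.1, -7.6, 9.5]
width: 0.0236
time: 15.28
tool_pos: [0.5953, 0.1519, 0.0568]
ee_rot: [[-0.006, 0.173, 0.985], [-0.003, 0.985, -0.173], [-1.0, -0.004, -0.005]]
force: [-17.8, -8.7, 14.1]
width: 0.0235
time: 15.45
tool_pos: [0.5962, 0.1519, 0.0568]
ee_rot: [[-0.006, 0.173, 0.985], [-0.003, 0.985, -0.173], [-1.0, -0.004, -0.005]]
force: [-19.0, -7.5, 16.5]
width: 0.0233
time: 15.62
tool_pos: [0.5963, 0.1519, 0.0569]
ee_rot: [[-0.008, 0.173, 0.985], [-0.003, 0.985, -0.173], [-1.0, -0.004, -0.007]]
force: [-26.4, -7.5, 20.9]
width: 0.0236
```

```bash
python3 -m inch '0 0 1 0 0;0 0 0.7 0.5 0;0 0 0 0 0' && python3 -m inch '0 0 1 0.5 0;0 0 0 0 0;0 0 0 0 0'
python3 - <<'E'
from h import *
s=readout.read_state();print(s["force"],s["wrist_torque"],s["tool_pos"])
im,d=vision.get_image("wrist"); cv2.imwrite("pics/w5.png",im)
im,d=vision.get_image("scene"); cv2.imwrite("pics/s5.png",cv2.resize(im[170:300,310:450],None,fx=4.5,fy=4.5,interpolation=cv2.INTER_CUBIC))
E
```

```text
time: 15.87
tool_pos: [0.5964, 0.152, 0.0569]
ee_rot: [[-0.01, 0.174, 0.985], [-0.005, 0.985, -0.174], [-1.0, -0.007, -0.009]]
force: [-33.7, -15.2, 28.1]
width: 0.0234
time: 16.12
tool_pos: [0.5964, 0.1521, 0.0569]
ee_rot: [[-0.011, 0.174, 0.985], [-0.007, 0.985, -0.174], [-1.0, -0.008, -0.01]]
force: [-38.7, -19.0, 33.6]
width: 0.0233
[-38.74594906 -19.03173925  33.64420436] [-4.16113429  7.43547457 -0.54483722] [0.59638997 0.15208231 0.05691219]
```

View pics/w5.png

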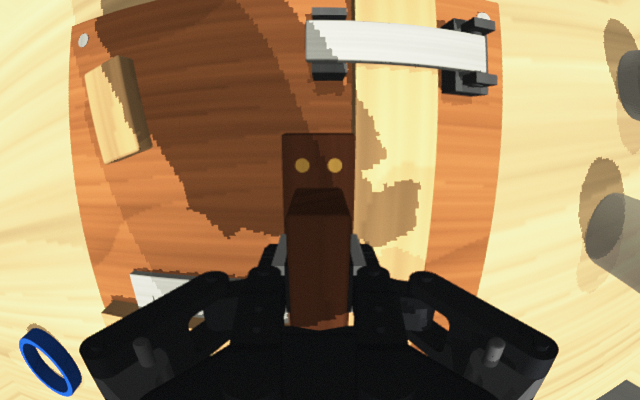

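View pics/s5.png

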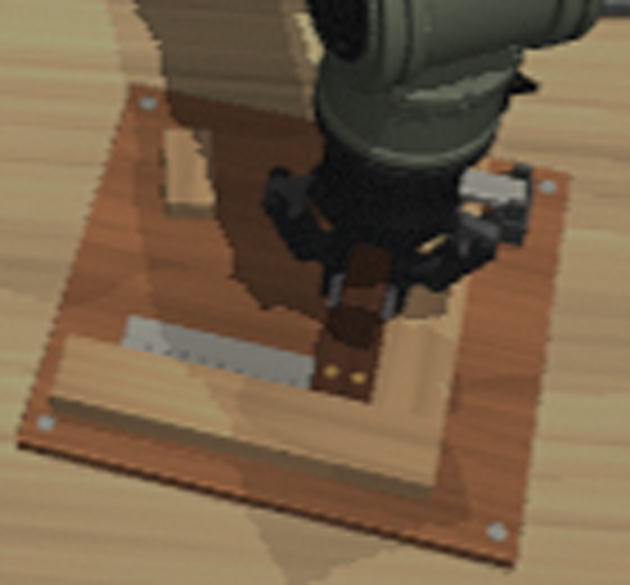

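The wrist view shows the stock's edge against the stud (col ~355) with the latch still in its catch. The scene view shows the blade lying along the plate and the heel in the corner, with no visible gap. I'll ease the down-force a little and firm up the side push.

```bash
python3 -m inch '0 -0.6 0.8 0.3 0;0 0 0.5 0 0;0 0 0 0 0;0 0 0 0 0;0 0 0 0 0' && python3 - <<'E'
from h import *
im,d=vision.get_image("wrist"); cal=vision.get_calibration("wrist")
for t in ["latch","square"]:
    e=vision.silhouettes("wrist",t)[0]; rr,cc=np.nonzero(e["pixels"]&(d>0))
    P=np.array([deproj("wrist",(r,c),d[r,c],cal=cal) for r,c in zip(rr,cc)])
    print(t,round(e["confidence"],2),np.round(np.percentile(P[:,2],[5,50,95]),4))
    if t=="square":
        a=np.radians(-10); x=np.array([np.cos(a),np.sin(a)]); y=np.array([-x[1],x[0]])
        m=(P[:,2]>.029)&(P[:,2]<.036)&(P[:,:2]@x<.5592-.032); q=P[m][:,:2]
        print(m.sum(),"v max (stud .2709):",np.percentile(q@y,[1,99]),"u min",(q@x).min(), "z",P[m][:,2].mean())
s=readout.read_state();print(s["force"],s["tool_pos"],s["time"],np.linalg.norm(s["wrist_torque"]))
E
```

```text
time: 16.63
tool_pos: [0.5964, 0.1522, 0.0569]
ee_rot: [[-0.013, 0.174, 0.985], [-0.008, 0.985, -0.175], [-1.0, -0.01, -0.011]]
force: [-40.5, -25.2, 28.4]
width: 0.023
latch 0.83 [0.0386 0.0411 0.0423]
square 0.73 [0.0194 0.0733 0.0794]
3480 v max (stud .2709): [0.23546367 0.27049761] u min 0.5035213745128063 z 0.03301862182669967
[-40.56381446 -24.84299597  28.04205477] [0.59641554 0.15215381 0.05695066] 16.7833 9.135771498474387
```

```bash
python3 -c "
from workcell import workorder
print(workorder.sign_off())"
```

```text
the job is handed in; nothing more can be done
None
```

I swung the latch down into its catch, then laid the square in the frame corner and pressed it home. I handed the job in at about 16.8 s, still gripping and pressing. No verdict was reported.

**Latch:** Closed. The top of the bar reads 41 mm above the table both right after closing and at the end, which is the closed height. The wrist view shows the tip between the catch cheeks.

**Square:**
- **Stock:** its outer edge is within about 0.5 mm of the stud's inner face.
- **Heel:** its position along the stud is within about 0.5 mm of the corner.
- **Blade:** it shows no gap along the plate in the scene view. I checked this by eye only, at coarse resolution.

**Push:** The tool presses about 36 N toward the plate and 31 N toward the stud, with 28 N downward. Some of the sideways force is friction on the board, so the force on the strips is somewhat less.

**Checks that were slightly off:**
- The tool tilted a little under less than 1° while pressing, but its height stayed steady.
- The first corner estimates disagreed by up to 1 cm. A fit to the strips' top faces settled it, and the contact points then agreed to about 1 mm.

I did not touch any of the other items, and the views taken since then show nothing out of place. I did not measure their positions again at the end.

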